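Clip the fastener case shut

TASK

Of the two small black fastener cases on the cart, one has its lid on. Fold its three clips, at the front, left and right, over the rim of the lid and press each down until it lies flat on the lid.

Things in the scene. Friction and masses are not known exactly. Their poses are not given: they have to be found in the camera images.
- case: Fastener case with its grey lid on (the other case is alike but open, screws showing). Black plastic, 140 (x) x 170 (y) mm, fixed to the cart; lid top 82 mm above the cart. Origin: centre of its underside; z up, -x is the front. Clips hinge at mid-edge on front, left and right, axes level, along the edge, 85.5 mm above the cart; the back (+x) has none.
- case_front (a joint): Front clip: stiff black plate 42 mm long, 28 wide, 5 thick; hinge at (-75, 0) mm in the case frame. Angle in rad: 0 = flat on the lid, reaching 42 mm inwards, upper face 88 mm above the cart; 1.57 = upright; more = leaning outwards, stop at 2.0. Starts within 30 degrees of upright. Light friction (0.025 N m) holds it where it is left.
- case_left (a joint): Left clip, hinge at (0, +90) mm in the case frame; same plate, angle, start and friction.
- case_right (a joint): Right clip, hinge at (0, -90) mm in the case frame; same plate, angle, start and friction.
Not all that is in view belongs to the job. What is shaped like the case but turquoise or yellow is not meant.

How it is judged:
By the outcome, as a careful person would: the job done as asked, in the order asked, and still so for the second after the job is handed in, with the robot touching nothing.
It also fails if it takes over 38 s, if anything falls off the work surface, if the arm or the gripper's body presses on something with over 40 N, if the wrist force passes 120 N, or if a joint passes its speed limit or range.

ROBOT

A 6-joint arm with a two-finger parallel gripper is mounted at the origin on the work surface. World frame = base frame: x ahead of the robot, y to its left, z up, the work surface at z = 0. Lengths are in mm, angles in rad, forces in N, time in s.
With the tool pointing down it reaches from about 300 to 825 mm from the base axis. Payload 5.4 kg.
Tool frame: the origin (TCP) lies between the finger pads; the fingertips stand 14 mm ahead of it and the grasp point (between the pads) lies 5 mm behind it; z points along the fingers, y is the line along which they close (so a half turn about z gives the same grasp; the last joint's range is limited). The gripper opens to 92 mm and grips with 3 to 60 N. Pads are 20 mm wide; open, the fingers measure 128 mm over their backs; the gripper's body (75 mm by 189 mm) begins 69 mm behind the grasp point.
Start: joints at [-1.343, 0.158, 1.597, -0, 1.386, -0.21], TCP at [243.745, -520.763, 228.601] pointing down, gripper open.
Joint ranges: [-2.91, 2.91], [-0.94, 2.29], [0.18, 2.7], [-1.29, 4.43], [0.17, 2.64], [-3, 3]. Speed limits (rad/s): [2.57, 2.57, 3.14, 3.14, 3.14, 3.14].

INTERFACE

Orientations are given as a 3x3 rotation matrix whose columns are the frame's x, y, z axes.
In Python, from station import ctrl gives the robot as it stands. The module is installed in compiled form; this text tells all that it offers.
- The arm moves only by the tool step_arm, never from a script. Its argument "rows" is a list of rows, each a list of 3 entries, a list of its own where there are three numbers: the finger opening in mm, from 0 to 91.9, then the shift along the tool's x, y, z in mm, then the turn about the tool's z in degrees. A call has 1 to 8 rows; each row is the pose to reach, as a shift and turn from the pose commanded when the call began, along the tool's axes at that moment; what a row does not reach only later rows make up. A row lasts 1/10 s, in which the tool goes at most 50 mm and 8.59 degrees, less where a joint would pass 70% of its speed; a pose out of reach is approached as far as the arm can. A call with a gripper value outside its range is refused whole. The fingers move at their own pace and stop on an object; "force" is the grip in N (left out, the last holds). Time passes only in rows, so rows that repeat a pose let the fingers close. It gives the time, the measured TCP pose, the force, the opening and the grip force at its end, in the units of the state.
- ctrl.read_state(): the state, without advancing time (a new reading comes with each control period).
- ctrl.snapshot(name): name is "scene" or "top"; returns a dict with "image" (420x560x3 uint8, red, green, blue), "vfov" (degrees; the focal length in pixels is half the picture's height over the tangent of half this angle, whatever the lens; pixels are square), "cx", "cy" (the principal point, pixels), "view" (4x4, takes a point from world to camera coordinates). Camera axes: x right, y down, z forward; pixel columns grow to the right and rows downward; lengths in mm; the calibration is good to about 2 mm. A picture is of the moment at which its call begins. There is no depth.
- ctrl.hand_in(): hands the job in; it is judged then, once.
Trained networks look in a picture, given as the dict that the camera call returned (one of the last four; its "shot" number tells which), for a name from the list of things; names that differ only in an ending like _2 or _b are one class to them, and where a whole thing is asked for, a point or a joint stands for the part that bears it (a point fixed in the world has none). Each returns a list of dicts, best first, with "p" (0 to 1); they miss things now and then, are a little off and sometimes report something else, mostly with a low value. They report only what shows in the picture. A call takes as long as a camera call. They do not tell look-alikes from the thing itself.
- ctrl.trace(picture, name): "mask" (420x560 bool, what is visible of it).
- ctrl.tip_of(picture, name): "xyz" ([x, y, z] in mm, in world coordinates, good to about 4 mm: a listed point, or the origin of a listed thing).
The state is a dict: "clock": time; "joint_positions": joint angles; "qvel": joint speeds; "effort": joint torques, N m; "tcp_pos": TCP position; "tcp_rot": TCP orientation; "wrist_force": force on the tool from outside, world axes, zero at the start; "moment": the same for the moment, N m; "grip_width": opening from 0.0 (shut) to 1.0 (fully open); "grasp_force": force on a finger pad.
Only numpy, scipy, OpenCV 4.12 (cv2) and the standard library are available. Lean on these libraries where they do the work, as an engineer would, in place of code of your own. Each camera call takes 0.05 s, during which the arm holds its last target. There are 200 camera calls.

## Working session

There is one attempt and no reset: what is moved stays moved. The work goes in short steps, Python scripts to look and compute and a tool call to move; the robot and the scene stay as the last step left them, time stands still between calls to the robot, and variables do not carry over. Pictures are saved under pics/ and viewed, at most 10 in all, crops included, and the job is handed in when it is done.

Besides the shell and the picture viewer there is one more tool, called after "Call:" as a command line: name --argument value ..., lists and objects as JSON in quotes. step_arm: Moves the arm, as the interface text tells. Its arguments: {"type":"object","properties":{"rows":{"type":"array"},"force":{"type":"number"}},"required":["rows"]}

```bash
mkdir -p pics
cat > h.py <<'E'
import numpy as np, cv2
from station import ctrl
def f(s): return s["image"].shape[0]/2/np.tan(np.radians(s["vfov"])/2)
def proj(s,P):
    P=np.atleast_2d(P); c=(np.asarray(s["view"])@np.c_[P,np.ones(len(P))].T)[:3]
    return np.c_[s["cx"]+f(s)*c[0]/c[2], s["cy"]+f(s)*c[1]/c[2]]
def at_z(s,px,z):
    V=np.asarray(s["view"]);R=V[:3,:3];o=-R.T@V[:3,3]
    d=R.T@np.array([(px[0]-s["cx"])/f(s),(px[1]-s["cy"])/f(s),1]); return o+d*(z-o[2])/d[2]
def save(n,im): cv2.imwrite("pics/"+n,cv2.cvtColor(im,cv2.COLOR_RGB2BGR))
E
python3 - <<'E'
from h import *
a=ctrl.snapshot("scene");b=ctrl.snapshot("top")
save("both.png",cv2.resize(np.vstack([a["image"],b["image"]]),(400,600))) if 0 else (save("scene.png",a["image"]),save("top.png",b["image"]))
for s in(a,b):
  print(np.round(s["view"],3).tolist(),s["vfov"],s["cx"],s["cy"])
  for n in("case","case_front"):
    print(n,[(round(d["p"],2),np.round(d["xyz"]),np.round(proj(s,d["xyz"]))) for d in ctrl.tip_of(s,n)])
st=ctrl.read_state();print(st["tcp_rot"],st["tcp_pos"],st["clock"],st["wrist_force"])
E
```

```text
[[-0.12, 0.993, -0.008, 81.137], [0.674, 0.076, -0.735, -257.945], [-0.729, -0.093, -0.678, 1321.537], [0.0, 0.0, 0.0, 1.0]] 47.31571842996523 272.7977337578803 211.56088447058085
case [(0.86, array([ 287., -285.,    2.]), array([[173., 175.]])), (0.79, array([317., 175.,  -0.]), array([[369., 198.]])), (0.7, array([588., 158.,   4.]), array([[365., 292.]]))]Traceback (most recent call last):
  File "<stdin>", line 7, in <module>
ValueError: it knows: case
```

View pics/scene.png

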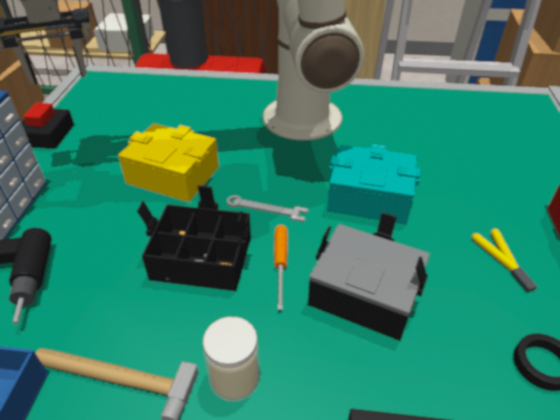

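View pics/top.png

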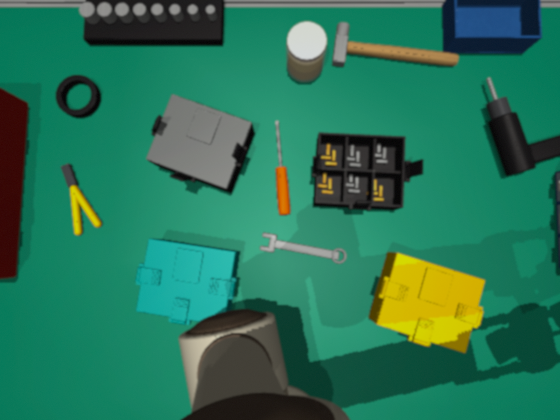

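The scenes show the candidates (scene pixels): grey-lidded black case (365,280), open black case (200,245), turquoise (372,182) and yellow (170,160). The grey-lidded one, at top (202,142), fits the description. Its clips face the robot side (front) and both flanks.

Run:
```python
from h import *
from scipy.optimize import least_squares
b=ctrl.snapshot("top");a=ctrl.snapshot("scene")
print([(round(d["p"],2),np.round(d["xyz"])) for d in ctrl.tip_of(b,"case")])
S=[]
for s,box in((b,(140,85,262,200)),(a,(300,210,435,335))):
  im=s["image"].astype(int);m=(np.ptp(im,axis=2)<14)&(im.mean(2)>70)
  k=np.zeros_like(m);k[box[1]:box[3],box[0]:box[2]]=1;m&=k.astype(bool)
  n,l,st,_=cv2.connectedComponentsWithStats(m.astype(np.uint8));i=1+st[1:,4].argmax()
  ys,xs=np.where(l==i)
  P=np.array([at_z(s,p,82)[:2] for p in np.c_[xs,ys]]).astype(np.float32)
  print(len(P),cv2.minAreaRect(P),np.round(cv2.boxPoints(cv2.minAreaRect(P))).tolist())
st=ctrl.read_state();print(np.round(st["tcp_rot"],3).tolist(),st["tcp_pos"],st["clock"],st["wrist_force"])
A=cv2.resize(a["image"][200:340,295:440],(400,386),interpolation=2);B=cv2.resize(b["image"][80:205,135:265],(400,385),interpolation=2)
save("crop.png",np.hstack([A[:385],B]))
```

```text
[(0.76, array([587., 164.,  -1.])), (0.63, array([317., 176.,   1.])), (0.63, array([ 284., -291.,   -3.]))]
5793 ((586.536376953125, 160.8148193359375), (170.3441162109375, 138.5832061767578), 70.65921020507812) [[493.0, 103.0], [624.0, 58.0], [680.0, 218.0], [549.0, 264.0]]
6149 ((589.1751098632812, 158.139404296875), (171.65235900878906, 146.53550720214844), 70.71342468261719) [[492.0, 101.0], [630.0, 53.0], [687.0, 215.0], [548.0, 263.0]]
[[0.906, 0.424, -0.0], [0.424, -0.906, 0.001], [0.0, -0.001, -1.0]] [ 243.71014181 -520.57933835  228.26891947] 0.3 [-0.16573815 -0.80307195 -0.72992005]
```

View pics/crop.png

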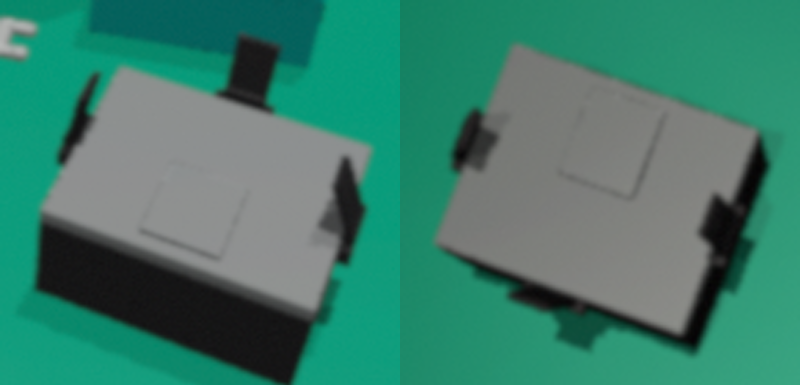

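Case centre is about (587,160) with yaw −19.3° (both cameras agree within 3 mm, size 170×139 as given). I'll shut the fingers, turn to the case axes and go to outside the right clip.

Call:
step_arm --rows '[[0,[251,-186,0],-45.6],[0,[501,-371,0],-45.6],[0,[501,-371,0],-45.6],[0,[501,-371,0],-45.6],[0,[501,-371,0],-45.6],[0,[501,-371,0],-45.6],[0,[501,-371,0],-45.6],[0,[501,-371,0],-45.6]]' --force 20

```text
clock: 1.1
tcp_pos: [434.6, -167.0, 228.9]
tcp_rot: [[0.331, 0.944, 0.001], [0.944, -0.331, -0.001], [-0.0, 0.001, -1.0]]
wrist_force: [-0.2, 0.1, -0.2]
grip_width: 0.326
grasp_force: 0.0
```

```bash
cat >> h.py <<'E'
C=np.array([587,160.]);yaw=np.radians(-19.3);X=np.array([np.cos(yaw),np.sin(yaw),0]);Y=np.array([-X[1],X[0],0])
def where():
    s=ctrl.read_state();R=np.array(s["tcp_rot"]);p=np.array(s["tcp_pos"]);d=p-[*C,0]
    print("t",s["clock"],"case xy",np.round([d@X,d@Y],1),"tip z",round(p[2]-14,1),"F",np.round(s["wrist_force"],1),"toolyaw",round(np.degrees(np.arctan2(R[1,0],R[0,0])),1),"q",np.round(s["joint_positions"],2))
    return s,R,p
def to(x,y,tip):
    s=ctrl.read_state();t=np.array([*C,0])+x*X+y*Y+[0,0,tip+14]
    print((x,y,tip),np.round(np.array(s["tcp_rot"]).T@(t-s["tcp_pos"])))
E
python3 -c "
from h import *
where();to(0,-140,210);to(0,-140,108)"
```

```text
t 1.1 case xy [ -35.8 -359. ] tip z 214.9 F [-0.2  0.1 -0.2] toolyaw 70.7 q [-0.63 -0.13  1.89 -0.    1.38 -0.29]
(0, -140, 210) [219.  36.   5.]
(0, -140, 108) [219.  36. 107.]
```

Call:
step_arm --rows '[[0,[44,7,0],0],[0,[88,14,0],0],[0,[132,22,0],0],[0,[176,30,0],0],[0,[219,36,0],0],[0,[219,36,40],0],[0,[219,36,80],0],[0,[219,36,80],0]]'

```text
clock: 1.9
tcp_pos: [535.9, 27.0, 142.8]
tcp_rot: [[0.33, 0.944, -0.012], [0.944, -0.33, 0.002], [-0.002, -0.012, -1.0]]
wrist_force: [-1.4, -0.5, -1.1]
grip_width: 0.003
grasp_force: 0.0
```

```bash
python3 -c "
from h import *
where();to(0,-140,108);s=ctrl.snapshot('scene');save('s2.png',cv2.resize(s['image'][150:340,200:480],(800,543)))"
```

```text
t 1.9 case xy [  -4.2 -142.4] tip z 128.8 F [-1.4 -0.5 -1.1] toolyaw 70.7 q [-0.17  0.15  1.78 -0.    1.22  0.16]
(0, -140, 108) [ 2.  4. 21.]
```

View pics/s2.png

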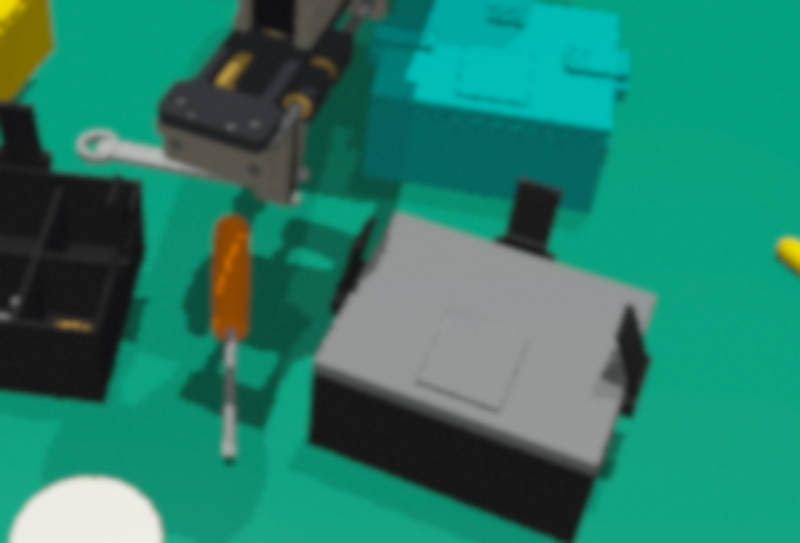

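Call:
step_arm --rows '[[0,[2,4,21],0],[0,[16,4,21],0],[0,[32,4,21],0],[0,[48,4,21],0],[0,[64,4,21],0],[0,[80,4,21],0],[0,[80,4,28],0],[0,[80,4,34],0]]'

```text
clock: 2.75
tcp_pos: [571.0, 100.8, 114.5]
tcp_rot: [[0.33, 0.944, 0.001], [0.944, -0.33, 0.0], [0.0, 0.001, -1.0]]
wrist_force: [0.2, 0.2, 1.1]
grip_width: 0.005
grasp_force: 0.4
```

```bash
python3 -c "
from h import *
where();to(0,-62,88);s=ctrl.snapshot('scene');save('s3.png',cv2.resize(s['image'][150:340,200:480],(800,543)))"
```

```text
t 2.75 case xy [  4.5 -61.2] tip z 100.5 F [0.2 0.2 1.1] toolyaw 70.8 q [-0.03  0.28  1.69  0.    1.17  0.3 ]
(0, -62, 88) [-1. -5. 13.]
```

View pics/s3.png

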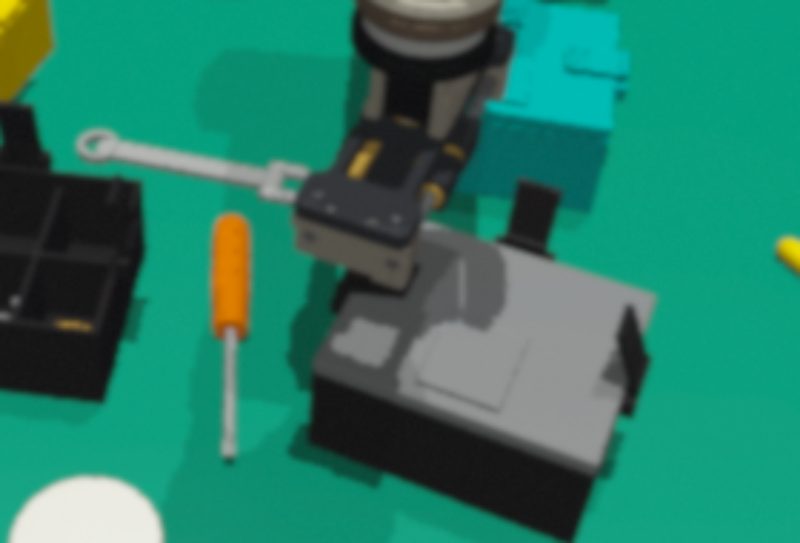

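The clip is bending in under the fingers; pressing down.

Call:
step_arm --rows '[[0,[0,-5,4],0],[0,[0,-5,8],0],[0,[0,-5,8],0],[0,[0,-5,8],0]]'

```text
clock: 3.2
tcp_pos: [565.5, 101.4, 106.3]
tcp_rot: [[0.331, 0.944, -0.001], [0.944, -0.331, -0.0], [-0.0, -0.001, -1.0]]
wrist_force: [0.2, 0.1, 0.1]
grip_width: 0.004
grasp_force: 0.0
```

```bash
python3 -c "
from h import *
where();to(0,-62,88)"
```

```text
t 3.2 case xy [ -0.9 -62.4] tip z 92.3 F [0.2 0.1 0.1] toolyaw 70.7 q [-0.03  0.28  1.71 -0.    1.15  0.3 ]
(0, -62, 88) [0. 1. 4.]
```

Call:
step_arm --rows '[[0,[0,0,3],0],[0,[0,0,5],0],[0,[0,0,6],0],[0,[0,0,6],0],[0,[0,0,6],0]]'

```text
clock: 3.7
tcp_pos: [566.3, 101.7, 102.2]
tcp_rot: [[0.331, 0.944, 0.001], [0.944, -0.331, -0.0], [-0.0, 0.001, -1.0]]
wrist_force: [-3.8, 0.1, 9.8]
grip_width: 0.007
grasp_force: 4.8
```

Call:
step_arm --rows '[[0,[0,0,2],0],[0,[0,0,2],0],[0,[0,0,-30],0],[0,[0,0,-65],0],[0,[15,-40,-65],0],[0,[30,-80,-65],0],[0,[50,-115,-65],0],[0,[62,-130,-60],0]]'

```text
clock: 4.5
tcp_pos: [461.8, 205.0, 160.9]
tcp_rot: [[0.329, 0.944, 0.0], [0.944, -0.329, 0.001], [0.001, 0.0, -1.0]]
wrist_force: [0.4, -0.5, 1.4]
grip_width: 0.002
grasp_force: 0.0
```

```bash
python3 -c "
from h import *
where();to(-130,0,108)
s=ctrl.snapshot('scene');save('s4.png',cv2.resize(s['image'][150:340,200:480],(800,543)))"
```

```text
t 4.5 case xy [-133.     1.1] tip z 146.9 F [ 0.4 -0.5  1.4] toolyaw 70.8 q [0.18 0.04 1.86 0.   1.24 0.51]
(-130, 0, 108) [-1.  3. 39.]
```

View pics/s4.png

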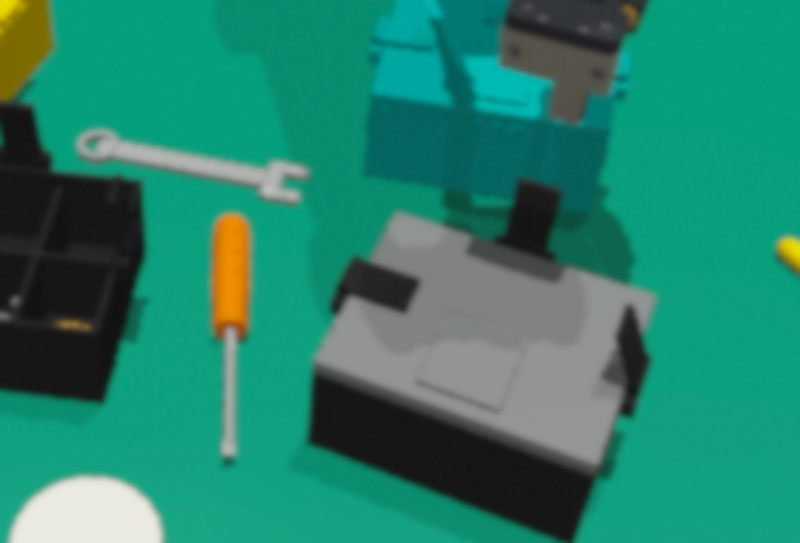

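The right clip (378,285) now lies flat, and the front and left clips still stand. Next is the front clip.

Call:
step_arm --rows '[[0,[-1,3,20],0],[0,[-1,3,39],0],[0,[-1,20,39],0],[0,[-1,37,39],0],[0,[-1,53,39],0],[0,[-1,69,39],0],[0,[-1,83,39],0],[0,[-1,83,47],0]]'

```text
clock: 5.35
tcp_pos: [544.4, 173.8, 114.6]
tcp_rot: [[0.332, 0.943, 0.004], [0.943, -0.332, -0.0], [0.001, 0.004, -1.0]]
wrist_force: [0.2, -0.2, 1.5]
grip_width: 0.006
grasp_force: 0.4
```

```bash
python3 -c "
from h import *
where();to(-50,0,88)"
```

```text
t 5.35 case xy [-44.8  -1. ] tip z 100.6 F [ 0.2 -0.2  1.5] toolyaw 70.6 q [ 0.1   0.26  1.72 -0.    1.16  0.44]
(-50, 0, 88) [ 1. -5. 13.]
```

Call:
step_arm --rows '[[0,[1,-3,4],0],[0,[1,-3,9],0],[0,[1,-3,12],0],[0,[1,-3,14],0],[0,[1,-3,14],0],[0,[1,-3,14],0]]'

```text
clock: 5.95
tcp_pos: [538.4, 177.1, 102.1]
tcp_rot: [[0.33, 0.944, -0.002], [0.944, -0.33, -0.001], [-0.001, -0.001, -1.0]]
wrist_force: [-8.8, -1.7, 18.6]
grip_width: 0.007
grasp_force: 9.3
```

Call:
step_arm --rows '[[0,[0,0,-30],0],[0,[0,0,-65],0],[0,[35,10,-65],0],[0,[75,25,-65],0],[0,[110,38,-65],0],[0,[140,50,-65],0],[0,[140,50,-65],0]]'

```text
clock: 6.65
tcp_pos: [632.9, 295.0, 162.9]
tcp_rot: [[0.328, 0.945, -0.001], [0.945, -0.328, 0.0], [0.0, -0.001, -1.0]]
wrist_force: [-0.5, -0.5, 0.5]
grip_width: 0.002
grasp_force: 0.0
```

```bash
python3 -c "
from h import *
where();to(0,140,108)"
```

```text
t 6.65 case xy [ -1.3 142.6] tip z 148.9 F [-0.5 -0.5  0.5] toolyaw 70.8 q [0.26 0.52 1.27 0.   1.35 0.6 ]
(0, 140, 108) [-3.  1. 41.]
```

Call:
step_arm --rows '[[0,[-3,1,20],0],[0,[-3,1,41],0],[0,[-18,1,41],0],[0,[-34,1,41],0],[0,[-50,1,41],0],[0,[-66,1,41],0],[0,[-80,1,41],0],[0,[-80,1,49],0]]'

```text
clock: 7.45
tcp_pos: [607.0, 214.7, 116.6]
tcp_rot: [[0.332, 0.943, 0.001], [0.943, -0.332, -0.001], [-0.0, 0.001, -1.0]]
wrist_force: [0.7, -1.0, 1.0]
grip_width: 0.004
grasp_force: 0.6
```

```bash
python3 -c "
from h import *
where();to(0,62,88)"
```

```text
t 7.45 case xy [ 0.8 58.3] tip z 102.6 F [ 0.7 -1.   1. ] toolyaw 70.6 q [ 0.15  0.43  1.49 -0.    1.22  0.49]
(0, 62, 88) [ 4. -1. 15.]
```

Call:
step_arm --rows '[[0,[3,-1,5],0],[0,[3,-1,10],0],[0,[3,-1,13],0],[0,[3,-1,16],0],[0,[3,-1,16],0],[0,[3,-1,16],0]]'

```text
clock: 8.05
tcp_pos: [606.9, 220.3, 102.1]
tcp_rot: [[0.33, 0.944, -0.001], [0.944, -0.33, -0.0], [-0.001, -0.001, -1.0]]
wrist_force: [-8.3, -2.4, 16.6]
grip_width: 0.005
grasp_force: 8.1
```

Call:
step_arm --rows '[[0,[0,0,-30],0],[0,[0,0,-65],0],[0,[0,0,-100],0],[0,[0,-50,-120],0],[0,[0,-100,-120],0],[0,[0,-150,-120],0],[0,[0,-200,-120],0],[0,[0,-200,-120],0]]'

```text
clock: 8.85
tcp_pos: [413.6, 287.7, 218.6]
tcp_rot: [[0.326, 0.945, -0.003], [0.945, -0.326, 0.0], [-0.001, -0.003, -1.0]]
wrist_force: [0.6, 0.2, 0.4]
grip_width: 0.005
grasp_force: 0.0
```

```bash
python3 -c "
from h import *
where();s=ctrl.snapshot('scene');save('s5.png',cv2.resize(s['image'][150:340,200:480],(800,543)))"
```

```text
t 8.85 case xy [-205.9   63.2] tip z 204.6 F [0.6 0.2 0.4] toolyaw 71.0 q [ 0.37 -0.02  1.8   0.    1.36  0.7 ]
```

View pics/s5.png

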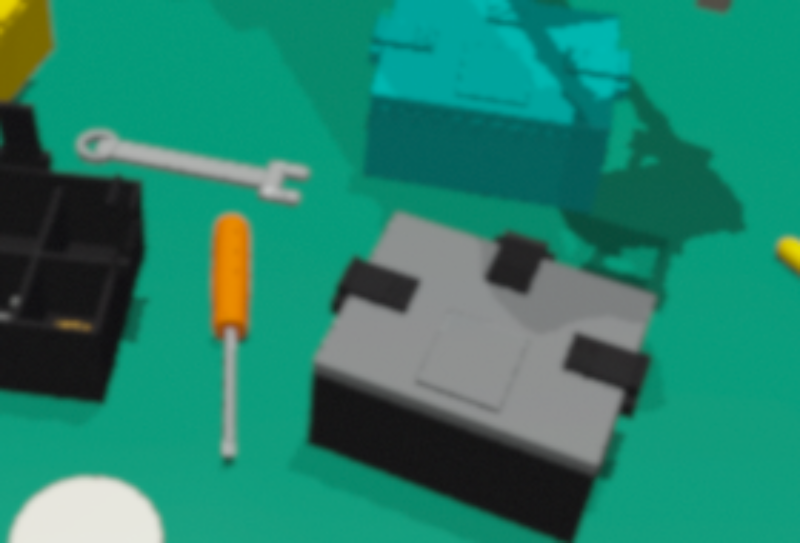

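All three clips lie flat on the lid at (378,285), (518,262) and (608,360), and the arm is clear.

```bash
python3 -c "
from station import ctrl
print(ctrl.hand_in())"
```

```text
the job is handed in; nothing more can be done
None
```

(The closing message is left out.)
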